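# Set a tripod leg to its mark and shut the cam lever

## Robot

A 6-joint arm with a two-finger parallel gripper is mounted at the origin on the work surface. World frame = base frame: x ahead of the robot, y to its left, z up, the work surface at z = 0. Lengths are in m, angles in rad, forces in N, time in s.
With the tool pointing down it reaches from about 0.375 to 0.9 m from the base axis. Payload 3.1 kg.
Tool frame: the origin (TCP) lies at the very end of the fingers, on their centre line; the grasp point (between the pads) lies 19 mm behind it (robot.grip_depth is the distance from the TCP to the grasp point, in m); z points along the fingers, y is the direction in which the jaws open and shut (so a half turn about z gives the same grasp; the last joint's range is limited). The gripper opens to 87 mm and grips with 3 to 60 N. Pads are 19 mm wide; open, the fingers measure 117 mm over their backs; the gripper's body (75 mm by 190 mm) begins 51 mm behind the grasp point.
Start: joints at [-1.486, 0.527, 1.433, -0, 1.181, -0.178], TCP at [0.163, -0.603, 0.223] pointing down, gripper open.
Joint ranges: [-3.08, 3.08], [-0.75, 2.2], [0.22, 2.44], [-1.43, 4.57], [0, 2.65], [-2.85, 2.85]. Speed limits (rad/s): [2.79, 2.79, 3.14, 3.14, 3.14, 3.14].

## Interface

Orientations are given as a unit quaternion [x, y, z, w].
In Python, from rig import robot gives the robot as it stands.
- The arm moves only by the tool drive_tool, never from a script. Its argument "series" is a list of rows, each a list of 7 numbers: the shift along the tool's x, y, z in m, then the turn, a rotation vector about the tool's x, y, z in degrees, then the opening, from 0 (shut) to 1 (fully open). A call has 1 to 5 rows; each row shifts and turns the commanded pose from where the row before left it, along the tool's axes as they then stand; what a row does not reach is not made up. A row lasts 1/8 s, in which the tool goes at most 62.5 mm and 10.7 degrees, less where a joint would pass 70% of its speed; a pose out of reach is approached as far as the arm can. A call is refused whole if a number of a shift passes 0.0625 or a number of a turn 10.7, either way. A call with a gripper value outside its range is refused whole. The fingers move at their own pace and stop on an object; "squeeze" is the grip in N (left out, the last holds). Time passes only in rows, so rows that do not move let the fingers close. It gives the time, the measured TCP pose, the force and the opening at its end, in the units of the state.
- robot.get_obs(): the state, without advancing time (a new reading comes with each control period).
- robot.camera(name): name is "scene" or "side" or "wrist"; returns (picture, depth): 384x512x3 uint8, blue, green, red; 384x512 float32, m along the optical axis (not along the pixel's ray), 0 where there is no reading.
- robot.camera_model(name): a dict with "fx", "fy", "cx", "cy" (pixels), "R" (3x3) and "t" (3): a world point X has camera coordinates R X + t. Camera axes: x right, y down, z forward; pixel columns grow to the right and rows downward; lengths in m; the calibration is good to about 2 mm. A picture is of the moment at which its call begins: read the wrist's pose just before it. camera_model takes no time and is no camera call; for the wrist camera it gives the pose at the moment of the call.
- robot.hand_in(): hands the job in, once; it reports no verdict.
The state is a dict: "time": time; "q": joint angles; "joint_velocities": joint speeds; "joint_torque": joint torques, N m; "position": TCP position; "tool_rot": TCP orientation; "ft_force": force on the tool from outside, world axes, zero at the start; "moment": the same for the moment, N m; "grip_width": finger opening in m.
Only numpy, scipy, OpenCV 4.12 (cv2) and the standard library are available. Lean on these libraries where they do the work, as an engineer would, in place of code of your own. Each camera call takes 0.05 s, during which the arm holds its last target. There are 200 camera calls.

## Task

On the folded tripod, take the sprung leg by its upright grip and push it in until the grip stands exactly in line with the two little pips on the rails. Keep the leg held there and, easing your fingers just enough to slide down the grip without letting the leg spring back, bring them down so that a fingertip pushes the raised cam lever fully shut; do not push the lever down while the leg is off its mark. Finish while holding: the grip firmly pinched again, the leg on its mark and the lever shut, and leave the mug, jar and spirit level where they are.

Things in the scene. Friction and masses are not known exactly. Their poses are not given: they have to be found in the camera images.
- tripod: Folded aluminium tripod, fixed in a timber cradle, 640 x 150 mm. Origin on the table under the length mark; x level along the leg, the way it slides out; z up. In its frame: open channel 58 mm wide, x -120 to 120 mm, rails 64 mm high; clamp collar x -125 to -75, 96 mm high; two hinge ears at x -76 to -60, 116 mm high; the rest reaches x -450 and is at most 96 mm high.
- length_mark (a point): The length mark: the point midway between two small dark steel pips (4 mm along the leg, 8 mm across, 10 mm tall) that stand on the two rails, 26 mm either side of the middle; 70 mm over the table. Axes as the tripod.
- leg_grip (a point): Upright black grip on the sliding leg: 14 mm along the leg, 18 mm across, top 147 mm over the table; its 34 x 26 mm base ends 73 mm up. This point is on its middle line, 69 mm over the table; axes as the tripod. Moves only along the tripod's x. Pinch it from above with the fingers closing along the leg, one on the collar side, one on the foot side; so held, the fingers can slide down it.
- grip_top (a point): Centre of the top of the upright grip, 147 mm over the table. The grip is not slippery: squeezed hard, the fingers stick and do not slide down. Eased to an opening about 1.5 mm wider than its 14 mm, they slide, and the leg stays caged between them, resting by its spring on the foot-side finger.
- leg (a joint): How far the leg is out past its mark, in m: 0 when the grip is in line with the pips, +0.060 at the outer stop, -0.025 at the inner stop. A spring inside pushes it outward with 5 to 6 N all the time, so it starts at the outer stop and runs back there if let go; the shut lever does not hold it by itself.
- cam_lever (a joint): Angle of the cam lever, rad: 0 fully shut (its stop), 0.55 fully raised; starts raised at 0.42 to 0.55. It stays where it is left by friction; about 4 N downward near its free end moves it.
- lever_tip (a point): Middle of the upper edge at the free end of the cam lever, a flat steel plate 24 mm wide, 6 mm thick, pointing along the leg toward the grip. Shut, it slopes down to this end: 94 mm over the table (116 to 124 raised), 12 mm collar-side of the mark, so 5 mm short of the grip's face when the grip is at the mark: the collar-side finger comes down on it. The leg's top is 25 mm below.
- lever_hinge (a point): Middle of the cam lever's level cross pin, 104 mm over the table, 68 mm collar-side of the mark, 57 mm from the lever's free end.
- mug: White mug, 80 mm across, 90 mm tall; origin at the centre of its underside. Bystander.
- jar: Amber glass jar, 70 mm across, 100 mm tall; origin at the centre of its underside. Bystander.
- spirit_level: Yellow spirit level, 230 x 22 x 45 mm lying along its x; origin at the centre of its underside. Bystander.

How it is judged:
On the way, in this order (a step that is already met when the one before it is completed fails the run):
1. the leg is held at its mark by the upright grip, the cam lever still raised (value of joint leg between -0.005 and 0.005 m and value of joint cam_lever above 0.3 rad and contact force between the fingers and leg above 2 N), for 0.2 s.
2. the cam lever is shut while the leg is still held at its mark (value of joint leg between -0.005 and 0.005 m and value of joint cam_lever below 0.07 rad and contact force between the fingers and leg above 2 N), for 0.2 s.
At the end, for the whole second after the job is handed in: The leg is at rest within 5 mm of its mark, the cam lever is shut to within 0.07 rad (about 4 mm at its free end), and the fingers still pinch the upright grip (contact force over 9 N, more than the spring alone gives) (value of joint leg between -0.005 and 0.005 m and value of joint cam_lever below 0.07 rad and contact force between the fingers and leg above 9 N and velocity of joint leg between -0.01 and 0.01 m/s); the arm keeps its last pose, push and grip.
It fails at once if the cam lever is pushed down (below 0.3 rad) while the leg is more than 10 mm off its mark (value of joint cam_lever below 0.3 rad and not (value of joint leg between -0.01 and 0.01 m)).
It fails at once if the mug is shifted by more than 30 mm or tipped (distance of mug from where it was at the start of the episode above 0.03 m or angle between mug's own z axis and vertical above 0.3 rad).
It fails at once if the jar is shifted by more than 30 mm or tipped (distance of jar from where it was at the start of the episode above 0.03 m or angle between jar's own z axis and vertical above 0.3 rad).
It fails at once if the spirit level is shifted by more than 30 mm or tipped (distance of spirit_level from where it was at the start of the episode above 0.03 m or angle between spirit_level's own z axis and vertical above 0.3 rad).
It also fails if it takes over 32 s, if anything falls off the work surface, if the arm or the gripper's body presses on something with over 40 N, if the wrist force passes 120 N, or if a joint passes its speed limit or range.

## Working session

There is one attempt and no reset: what is moved stays moved. The work goes in short steps, Python scripts to look and compute and a tool call to move; the robot and the scene stay as the last step left them, time stands still between calls to the robot, and variables do not carry over. Pictures are saved under pics/ and viewed, about 8 in all and at most 12, crops included, and the job is handed in when it is done.

Besides the shell and the picture viewer there is one more tool, called by a JSON object that holds its "name" and its "arguments". drive_tool: Moves the arm, as the interface text tells. Its arguments: {"type":"object","properties":{"series":{"type":"array"},"squeeze":{"type":"number"}},"required":["series"]}

```bash
mkdir -p pics
cat > h.py <<'E'
import numpy as np, cv2
from rig import robot
def pts(name):
    m=robot.camera_model(name); im,d=robot.camera(name)
    v,u=np.mgrid[:384,:512]
    c=np.stack([(u-m['cx'])/m['fx']*d,(v-m['cy'])/m['fy']*d,d],-1)
    return im,d,(c-np.array(m['t']))@np.array(m['R']),m
E
python3 - <<'E'
from h import *
o=robot.get_obs(); print(o['time'],o['position'],o['tool_rot'],o['grip_width'],o['ft_force'])
a=[]
for n in('scene','side'):
    im,d,P,m=pts(n); np.savez('%s0.npz'%n,im=im,d=d,P=P); a.append(im)
    print(n,-np.array(m['R']).T@m['t'])
    cv2.imwrite('pics/%s0.png'%n,cv2.resize(im,(800,600)))
E
```

```text
0.0 [ 0.16293744 -0.60266472  0.22159075] [ 9.91313866e-01  1.31513157e-01  5.09055628e-05 -1.05206541e-03] 0.08721798057111964 [0.12026382 0.64554458 0.89508308]
scene [ 1.06282354 -0.26954495  0.80723364]
side [0.13325438 0.70456086 0.76121154]
```

View pics/scene0.png

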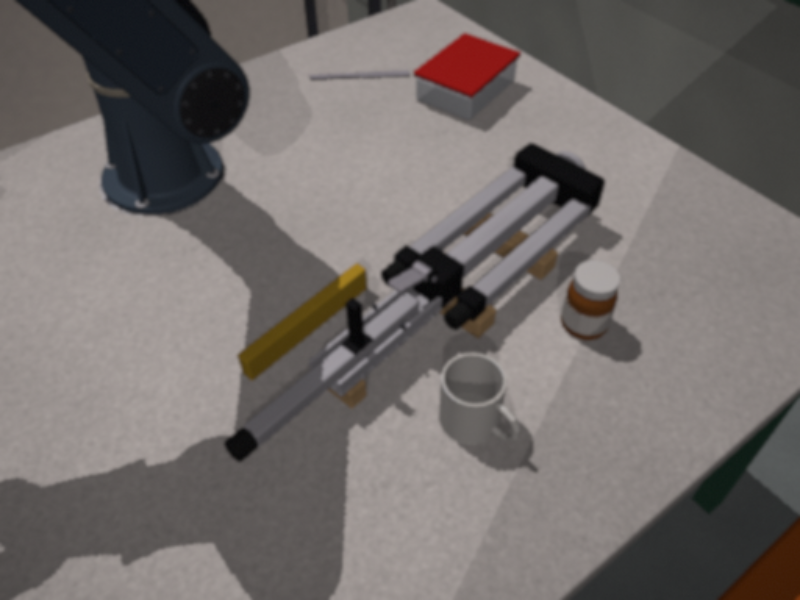

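View pics/side0.png

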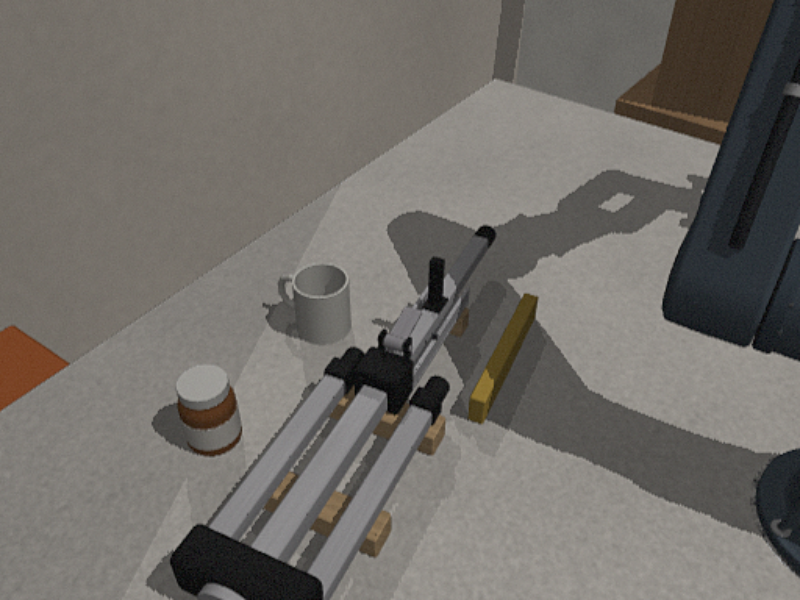

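The scene view shows the grip top at about (354,303) of 800x600, the lever and collar at (430,270) and the foot at (240,443). In the side view the grip top is at (437,261). The spirit level lies on the robot side and the mug on the far side.

Run:
```python
from h import *
for n,(u0,v0) in(('scene',(226,198)),('side',(280,172))):
    f=np.load(n+'0.npz'); im,d,P=f['im'],f['d'],f['P']
    print(n, P[v0,u0], im[v0,u0], (d==0).mean())
    dk=(im.max(-1)<60)
    w=np.zeros_like(dk); w[v0-30:v0+30,u0-25:u0+25]=1
    g=dk&w&(P[...,2]>.085)&(P[...,2]<.16)
    print('grip dark',g.sum(),P[g].mean(0),P[g].min(0),P[g].max(0))
    # axis: everything 45-160 mm high near the grip
    c=P[g].mean(0)[:2]; z=P[...,2]
    sel=(z>.05)&(z<.13)&(np.hypot(P[...,0]-c[0],P[...,1]-c[1])<.5)&(d>0)
    hsv=cv2.cvtColor(im,cv2.COLOR_BGR2HSV)
    sel&=~((hsv[...,1]>110))
    _,lab=cv2.connectedComponents(sel.astype(np.uint8)); 
    l=lab[g]; l=np.bincount(l[l>0]).argmax(); s=lab==l
    q=P[s]; print(s.sum(),q.min(0),q.max(0))
    ctr,_,ang=cv2.fitLine(q[:,:2].astype(np.float32),cv2.DIST_HUBER,0,.01,.01).reshape(-1)[[2,3]],0,0
    vx=cv2.fitLine(q[:,:2].astype(np.float32),cv2.DIST_HUBER,0,.01,.01).ravel(); print('axis',vx,np.degrees(np.arctan2(vx[1],vx[0])))
    im2=im.copy(); im2[s]=im2[s]//2+np.array([0,0,120],np.uint8)
    cv2.imwrite(f'pics/m_{n}.png',im2)
    # yellow level
    ye=(hsv[...,1]>140)&(hsv[...,0]>18)&(hsv[...,0]<32)&(d>0)&(P[...,2]>.02)&(P[...,2]<.06)
    r=cv2.minAreaRect(P[ye][:,:2].astype(np.float32)); print('level',r)
```

```text
scene [0.57052851 0.0236796  0.14506548] [12 11 11] 0.003962198893229167
grip dark 239 [0.56784772 0.02627209 0.12221902] [0.55586263 0.02036297 0.08515776] [0.57526229 0.03633672 0.14898134]
9838 [ 0.40773619 -0.17952499  0.05001162] [0.61696468 0.52039012 0.12916882]
axis [ 0.17397058 -0.98475087  0.53875655  0.20774958] -79.98124
level ((0.4561770260334015, 0.012631461024284363), (0.023863336071372032, 0.22601470351219177), 11.153121948242188)
side [0.557999   0.03358922 0.13656034] [14 22 13] 0.00421142578125
grip dark 243 [0.56063729 0.03337401 0.11988536] [0.55265641 0.02002457 0.08563466] [0.57236908 0.03958432 0.14773321]
13650 [ 0.40757413 -0.17717902  0.05001428] [0.61171521 0.522507   0.12988576]
axis [ 0.16241062 -0.98672324  0.508557    0.30613303] -80.65315
level ((0.4730340242385864, -0.2812582850456238), (0.10177121311426163, 1.5911668539047241), 0.14554819464683533)
```

{"name": "drive_tool", "arguments": {"series": [[0,0,0,0,0,5.4,0.6],[0.038,-0.042,0,0,0,0,0.6],[0.038,-0.042,0,0,0,0,0.6],[0.038,-0.042,0,0,0,0,0.6],[0.038,-0.042,0,0,0,0,0.6]]}}

```text
time: 0.72
position: [0.2851, -0.4103, 0.2223]
tool_rot: [0.996, 0.084, 0.0, -0.0]
ft_force: [0.7, -1.0, -0.2]
grip_width: 0.0534
```

{"name": "drive_tool", "arguments": {"series": [[0.038,-0.042,0,0,0,0,0.6],[0.038,-0.042,0,0,0,0,0.6],[0.038,-0.042,0,0,0,0,0.6],[0.038,-0.042,0,0,0,0,0.6],[0.038,-0.042,0,0,0,0,0.6]]}}

```text
time: 1.35
position: [0.437, -0.1714, 0.2224]
tool_rot: [0.996, 0.085, -0.0, -0.0]
ft_force: [0.9, -0.1, 0.3]
grip_width: 0.0519
```

{"name": "drive_tool", "arguments": {"series": [[0.038,-0.042,0,0,0,0,0.6],[0.038,-0.042,0,0,0,0,0.6],[0.038,-0.042,0,0,0,0,0.6],[0.036,-0.042,0,0,0,0,0.6],[0,0,0,0,0,0,0.6]]}}

```text
time: 1.98
position: [0.5571, 0.0211, 0.2222]
tool_rot: [0.996, 0.087, 0.0, -0.0]
ft_force: [-0.9, -0.2, -0.3]
grip_width: 0.052
```

Run:
```python
from h import *
o=robot.get_obs(); print(o['position'],o['tool_rot'])
im,d,P,m=pts('wrist'); np.savez('w0.npz',im=im,d=d,P=P); print(-np.array(m['R']).T@m['t'])
print(m['R'])
cv2.imwrite('pics/w0.png',cv2.resize(im,(768,576)))
```

```text
[0.55707647 0.0211497  0.22215032] [ 9.96172927e-01  8.74029030e-02  3.77902539e-04 -2.98504516e-04]
[0.63996902 0.03551717 0.38379655]
[[ 1.74248491e-01 -9.84701598e-01 -4.74808400e-04]
 [-9.38068650e-01 -1.66143119e-01  3.04012618e-01]
 [-2.99440597e-01 -5.25283372e-02 -9.52667887e-01]]
```

View pics/w0.png

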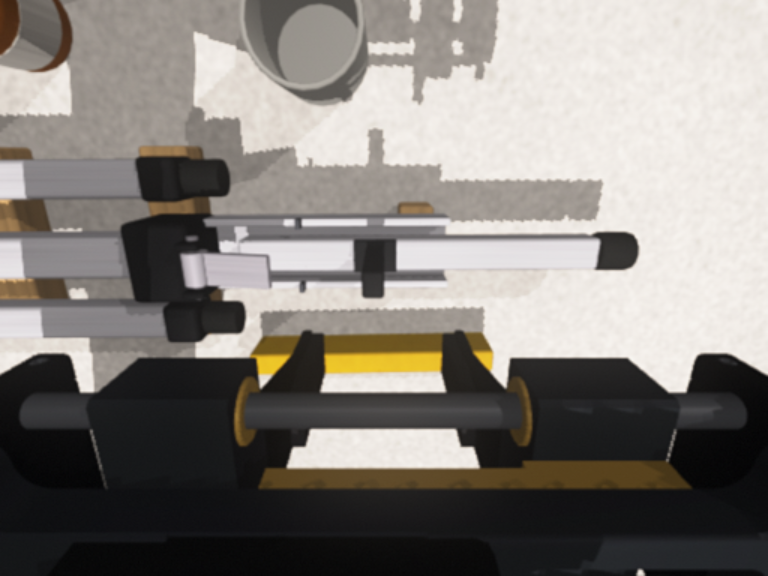

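The wrist view shows the leg almost along the image rows. The pips are near (298,222) and (303,286) and the grip's base near (375,253), with its top leaning to about (373,285). The mug is well clear.

Run:
```python
from h import *
f=np.load('w0.npz'); im,d,P=f['im'],f['d'],f['P']; m=robot.camera_model('wrist')
R,t=np.array(m['R']),np.array(m['t']); C=-R.T@t
def ray(u,v,z):
    r=R.T@np.array([(u-m['cx'])/m['fx'],(v-m['cy'])/m['fy'],1]); return C+r*(z-C[2])/r[2]
g=im.max(-1).astype(int)
crop=im[125:215,140:300]; cv2.imwrite('pics/w0c.png',cv2.resize(crop,None,fx=5,fy=5,interpolation=cv2.INTER_CUBIC))
top=(P[...,2]>.143)&(P[...,2]<.152)&(d>0); top[:, :200]=0; top[210:]=0
print('top',top.sum(),P[top].mean(0), np.ptp(P[top],0), np.argwhere(top).mean(0)[::-1])
# rail top edges & tube: outermost points with z 50..66 in columns
for lo,hi in((.060,.067),(.066,.073)):
    E=[];
    for u in range(205,290):
        if 232<u<268: continue
        s=[v for v in range(130,205) if lo<P[v,u,2]<hi]
        if s: E.append((u,min(s),max(s)))
    E=np.array(E)
    for k in(1,2):
        q=np.array([ray(a,b,(lo+hi)/2)[:2] for a,b in E[:,[0,k]]],np.float32)
        l=cv2.fitLine(q,cv2.DIST_HUBER,0,.01,.001).ravel(); print(lo,l,np.degrees(np.arctan2(l[1],l[0])))
```

```text
top 267 [0.56453852 0.02959841 0.14610896] [0.01839193 0.01535607 0.00510165] [247.21722846 188.25468165]
0.06 [ 0.17252977 -0.9850043   0.589969    0.03484184] -80.065056
0.06 [ 0.17253283 -0.98500377  0.5379631   0.00646091] -80.06488
0.066 [ 0.17253071 -0.9850041   0.5761604   0.02315244] -80.065
0.066 [ 0.18511653 -0.98271656  0.54934174  0.03616538] -79.33207
```

View pics/w0c.png

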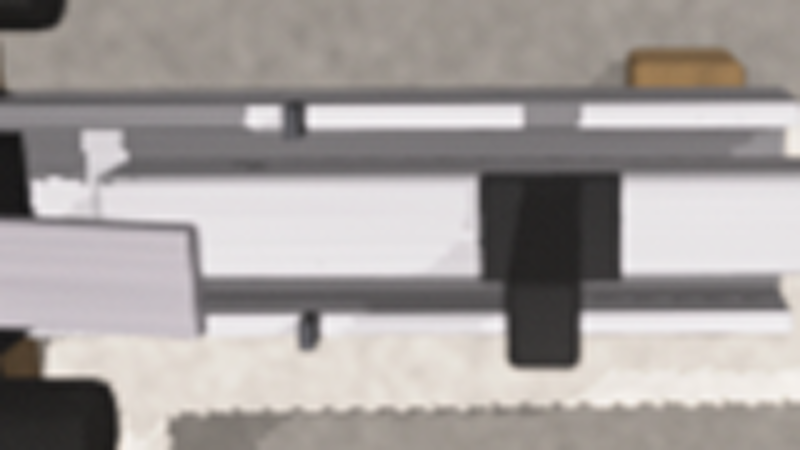

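The crop shows the pip tops at about (291,122) and (307,334), the grip top centre at about (543,325) and the lever's free end at about x=195.

Run:
```python
from h import *
m=robot.camera_model('wrist'); R,t=np.array(m['R']),np.array(m['t']); C=-R.T@t
def ray(cu,cv,z):
    r=R.T@np.array([(cu/5-.4+140-m['cx'])/m['fx'],(cv/5-.4+125-m['cy'])/m['fy'],1]); return C+r*(z-C[2])/r[2]
a,b=ray(291,122,.074),ray(307,334,.074); print(a,b,np.hypot(*(a-b)[:2]))
M=(a+b)/2; ax=np.array([.1725,-.985]); n=np.array([.985,.1725])
G=np.array([.56454,.02960])
print('mark',M,'grip-mark along,across',(G-M[:2])@ax,(G-M[:2])@n)
p=np.array(robot.get_obs()['position'][:2]); print('grip-tcp y,x',(G-p)@ax,(G-p)@n,'mark',(M[:2]-p)@ax,(M[:2]-p)@n)
for z in(.118,.121): print('lever tip',(ray(192,282,z)[:2]-M[:2])@ax)
```

```text
[0.57726175 0.08988894 0.074     ] [0.52666143 0.0804862  0.074     ] 0.05146653161109392
mark [0.55196159 0.08518757 0.074     ] grip-mark along,across 0.05692353280420524 0.002800879858182848
grip-tcp y,x -0.008514044347352506 0.010333153598950135 mark -0.06543757715155775 0.007532273740767289
lever tip -0.013340989538372677
lever tip -0.012448504925650387
```

{"name": "drive_tool", "arguments": {"series": [[0.009,-0.008,0,0,0,0,0.6],[0,0,0,0,0,0,0.6],[0,0,0.045,0,0,0,0.6],[0,0,0.045,0,0,0,0.6],[0,0,0,0,0,0,0.6]], "squeeze": 20}}

```text
time: 2.65
position: [0.5601, 0.0266, 0.1297]
tool_rot: [0.996, 0.084, -0.004, -0.001]
ft_force: [-0.2, 0.3, -0.3]
grip_width: 0.0521
```

{"name": "drive_tool", "arguments": {"series": [[0,0,0,0,0,0,0.1],[0,0,0,0,0,0,0.1],[0,0,0,0,0,0,0.1],[0,0,0,0,0,0,0.1],[0,0,0,0,0,0,0.1]], "squeeze": 20}}

```text
time: 3.28
position: [0.5633, 0.0289, 0.1332]
tool_rot: [0.996, 0.084, 0.0, -0.002]
ft_force: [0.5, 5.6, 3.8]
grip_width: 0.014
```

{"name": "drive_tool", "arguments": {"series": [[0,-0.02,0,0,0,0,0.1],[0,-0.02,0,0,0,0,0.1],[0,-0.019,0,0,0,0,0.1],[0,0,0,0,0,0,0.1],[0,0,0,0,0,0,0.1]]}}

```text
time: 3.9
position: [0.5533, 0.084, 0.1332]
tool_rot: [0.996, 0.086, -0.0, 0.002]
ft_force: [-1.5, -6.7, 5.0]
grip_width: 0.0136
```

Run:
```python
from h import *
o=robot.get_obs(); p=o['position']; print(p,o['tool_rot'],o['ft_force'],o['grip_width'])
print('moved along',(p[:2]-np.array([.5633,.0289]))@[.1725,-.985])
im,d,P,m=pts('wrist'); np.savez('w1.npz',im=im,d=d,P=P)
i2,*_=pts('side')
c=cv2.resize(im[120:240,140:360],(800,436),interpolation=cv2.INTER_CUBIC)
cv2.imwrite('pics/w1.png',c)
cv2.imwrite('pics/s1.png',cv2.resize(i2[130:260,190:350],(800,600),interpolation=cv2.INTER_CUBIC))
```

```text
[0.55330186 0.08404425 0.133198  ] [ 9.96317549e-01  8.57238294e-02 -1.55301647e-04  1.65582377e-03] [-1.51327646 -6.67563773  5.01718877] 0.013577473503803327
moved along -0.056041761187333096
```

View pics/w1.png

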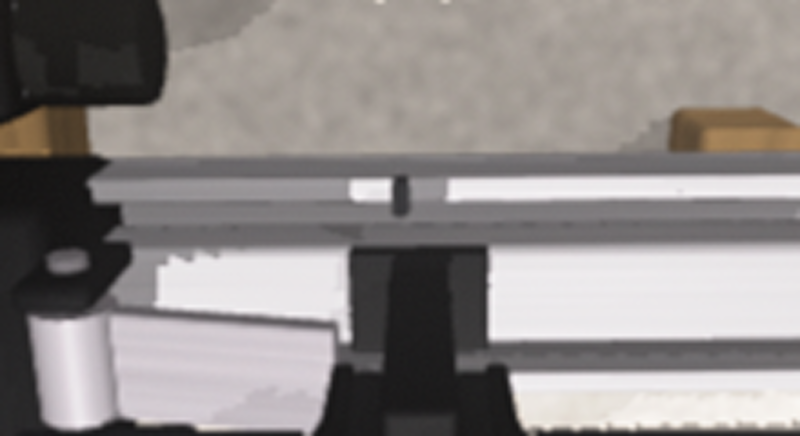

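View pics/s1.png

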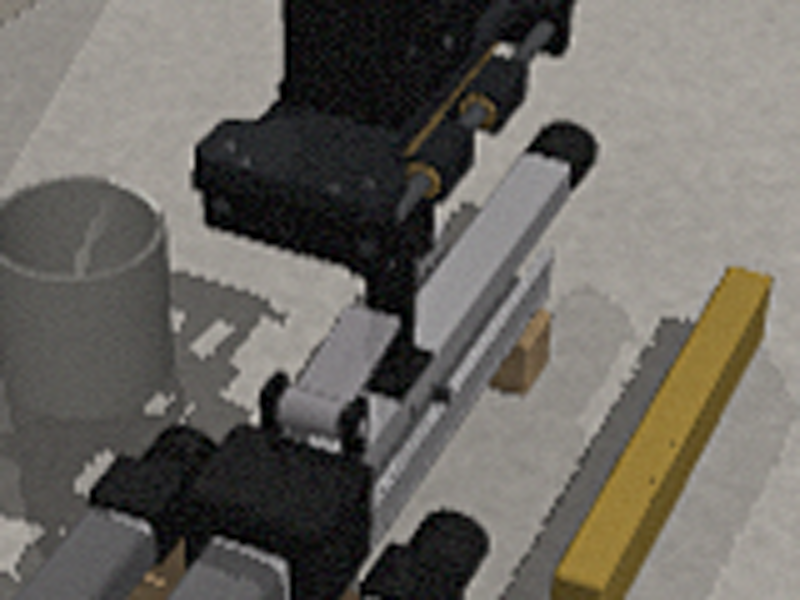

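The wrist crop shows the pip at about x=400 and the base centre at about x=418 (4 px/mm), so the leg is about 4 mm outside its mark. That agrees with the measured travel of 56 mm. The side crop shows the lever raised and the grip pinched.

{"name": "drive_tool", "arguments": {"series": [[0,-0.0045,0,0,0,0,0.1],[0,0,0,0,0,0,0.1],[0,0,0,0,0,0,0.1],[0,0,0,0,0,0,0.1]]}}

```text
time: 4.5
position: [0.5526, 0.088, 0.1332]
tool_rot: [0.996, 0.085, -0.0, 0.002]
ft_force: [-2.0, -6.2, 4.7]
grip_width: 0.0137
```

```bash
cat > leg.py <<'E'
from h import *
def leg(show=None):
    o=robot.get_obs(); p=o['position']; print(p,o['ft_force'],o['grip_width'],o['time'])
    print('by travel',.060+(p[:2]-np.array([.5633,.0289]))@[.1725,-.985])
    im,d,P,m=pts('wrist'); R,t=np.array(m['R']),np.array(m['t']); C=-R.T@t
    def ray(u,v,z):
        r=R.T@np.array([(u-m['cx'])/m['fx'],(v-m['cy'])/m['fy'],1]); return C+r*(z-C[2])/r[2]
    g=im.max(-1)
    # far pip: dark blob on the bright far rail; base: dark blob on the leg; both in the expected windows
    def blob(x0,r,z):  # window centred at point in world, radius px
        pass
    ax=np.array([.1725,-.985]); n=np.array([.985,.1725]); Q=(P[...,:2]-[.5530,.0880])
    a,c=Q@ax,Q@n; z=P[...,2]
    b=(g<60)&(c>.004)&(c<.016)&(z>.060)&(z<.080)&(abs(a)<.03)
    k=(g<100)&(c>.018)&(c<.032)&(z>.067)&(z<.080)&(abs(a)<.012)
    for nme,s in(('base',b),('pip',k)):
        if s.sum(): print(nme,s.sum(),'along %.4f..%.4f'%tuple(np.percentile(a[s],[2,98])),'across %.4f'%c[s].mean(),'z %.4f'%z[s].mean())
    if show: cv2.imwrite(show,cv2.resize(im[120:240,140:360],(800,436),interpolation=cv2.INTER_CUBIC))
E
python3 -c "
from leg import *
leg('pics/w2.png')
f=np.load('w0.npz')"
```

```text
[0.55255224 0.08804278 0.13319858] [-2.02363767 -6.15299737  4.65915315] 0.013702161656152697 4.5
by travel -0.00010962992073162287
base 357 along -0.0153..0.0152 across 0.0094 z 0.0726
pip 43 along -0.0022..0.0012 across 0.0265 z 0.0730
```

On the mark by both travel and image (within 0.5 mm). Now I'll ease the fingers.

{"name": "drive_tool", "arguments": {"series": [[0,0,0,0,0,0,0.177],[0,-0.0005,0,0,0,0,0.177],[0,0,0.003,0,0,0,0.177],[0,0,0.003,0,0,0,0.177],[0,0,0,0,0,0,0.177]]}}

```text
time: 5.18
position: [0.5544, 0.0885, 0.1273]
tool_rot: [0.996, 0.085, 0.002, 0.002]
ft_force: [1.7, -5.7, 1.7]
grip_width: 0.0157
```

{"name": "drive_tool", "arguments": {"series": [[0,0,0.005,0,0,0,0.177],[0,0,0.005,0,0,0,0.177],[0,0,0.004,0,0,0,0.177],[0,0,0,0,0,0,0.177]]}}

```text
time: 5.68
position: [0.5551, 0.0878, 0.1138]
tool_rot: [0.996, 0.085, 0.003, 0.002]
ft_force: [1.4, -8.3, 4.1]
grip_width: 0.0151
```

```bash
python3 -c "
from leg import *
leg()"
```

```text
[0.55513514 0.08783591 0.11376528] [ 1.35750651 -8.25562253  4.13713924] 0.015108489266670936 5.675
by travel 0.0005396861189263524
base 422 along -0.0143..0.0170 across 0.0094 z 0.0727
pip 53 along -0.0021..0.0010 across 0.0266 z 0.0727
```

{"name": "drive_tool", "arguments": {"series": [[0,-0.0008,0.004,0,0,0,0.177],[0,-0.0008,0.004,0,0,0,0.177],[0,0,0.004,0,0,0,0.177],[0,0,0.003,0,0,0,0.177],[0,0,0,0,0,0,0.177]]}}

```text
time: 6.35
position: [0.5554, 0.0896, 0.099]
tool_rot: [0.996, 0.085, 0.003, 0.002]
ft_force: [2.1, -8.0, 4.8]
grip_width: 0.0152
```

```bash
python3 -c "
from leg import *
leg()"
```

```text
[0.55537654 0.08961804 0.09903224] [ 2.11252398 -8.00119859  4.76991378] 0.015206466300496149 6.35
by travel -0.0011740637442972587
base 490 along -0.0166..0.0150 across 0.0095 z 0.0727
pip 65 along -0.0023..0.0014 across 0.0265 z 0.0725
```

Leg is about -0.5 mm off its mark. Next I'll press the last few millimetres to the lever's stop.

{"name": "drive_tool", "arguments": {"series": [[0,0,0.002,0,0,0,0.177],[0,0,0.002,0,0,0,0.177],[0,0,0,0,0,0,0.177]]}}

```text
time: 6.78
position: [0.5554, 0.09, 0.0954]
tool_rot: [0.996, 0.085, 0.003, 0.002]
ft_force: [2.0, -7.1, 6.6]
grip_width: 0.0154
```

{"name": "drive_tool", "arguments": {"series": [[0,0.0003,0.002,0,0,0,0.177],[0,0,0,0,0,0,0.177]]}}

```text
time: 7.02
position: [0.5555, 0.09, 0.0947]
tool_rot: [0.996, 0.085, 0.004, 0.002]
ft_force: [-0.9, -6.0, 15.7]
grip_width: 0.0153
```

The force rose sharply at z≈0.0947, so the lever is on its stop. I'll hold briefly, then pinch firmly.

{"name": "drive_tool", "arguments": {"series": [[0,0,0,0,0,0,0.177],[0,0,0,0,0,0,0.177],[0,0,0,0,0,0,0.1],[0,0,0,0,0,0,0.1],[0,0,0,0,0,0,0.1]], "squeeze": 25}}

```text
time: 7.65
position: [0.5554, 0.0907, 0.0947]
tool_rot: [0.996, 0.085, 0.003, 0.001]
ft_force: [-0.2, -4.5, 15.8]
grip_width: 0.0139
```

```bash
python3 -c "
from leg import *
leg('pics/w3.png')
i2,*_=pts('side')
cv2.imwrite('pics/s3.png',cv2.resize(i2[150:250,220:320],(600,600),interpolation=cv2.INTER_CUBIC))"
```

```text
[0.55538827 0.09070725 0.09470133] [-0.20300067 -4.46810857 15.82617799] 0.013869127923873781 7.65
by travel -0.002244915623710153
base 517 along -0.0179..0.0135 across 0.0095 z 0.0728
pip 63 along -0.0019..0.0010 across 0.0266 z 0.0726
```

View pics/w3.png

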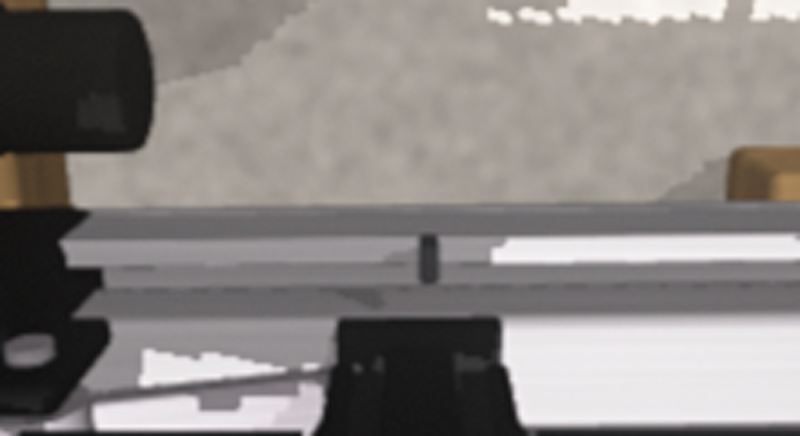

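View pics/s3.png

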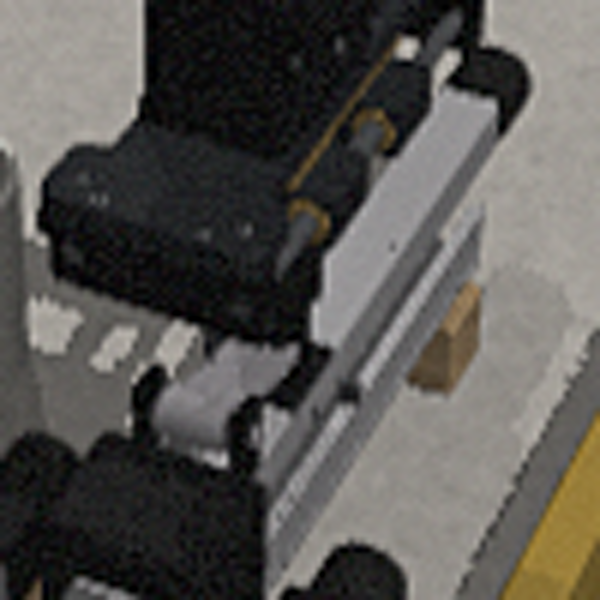

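The wrist view shows the lever sloping down to its closed position under the finger, and the base centre about 2 mm collar-side of the pip. The side view agrees. I'll centre the leg a little and recheck.

{"name": "drive_tool", "arguments": {"series": [[0,0.0015,0,0,0,0,0.1],[0,0,0,0,0,0,0.1],[0,0,0,0,0,0,0.1],[0,0,0,0,0,0,0.1]]}}

```text
time: 8.25
position: [0.5555, 0.0901, 0.0947]
tool_rot: [0.996, 0.085, 0.004, 0.0]
ft_force: [-0.7, -1.3, 16.0]
grip_width: 0.0139
```

```bash
python3 -c "
from leg import *
leg(); robot.hand_in()
"
```

```text
[0.55552503 0.090073   0.09468268] [-0.71365651 -1.25890717 16.00119053] 0.01387026985724816 8.25
by travel -0.0015965929418373034
base 519 along -0.0173..0.0141 across 0.0095 z 0.0729
pip 61 along -0.0020..0.0009 across 0.0267 z 0.0725
the job is handed in; nothing more can be done
```

I pinched the leg by its grip and pushed it in 60 mm to the mark. With the fingers eased to about 15.3 mm I slid them down until the collar-side fingertip pressed the lever shut. I then pinched the grip again at 25 N and handed in at about 8.3 s of robot time; the hand-in gives no verdict.

Last checks:
- **Leg:** it was about 1 to 1.6 mm collar-side of the mark. The wrist image gave about -1.1 mm and the measured travel -1.6 mm, so the two differ by about 0.5 mm; both are within the 5 mm limit.
- **Lever:** I judged it shut because the downward force rose sharply to about 16 N with the fingertip at 94.7 mm, and both camera views showed it closed. I did not measure its angle directly.
- **Grip:** the fingers closed to 13.9 mm on the 14 mm grip. I did not measure the contact force itself.
- **Mug, jar and spirit level:** nothing came near them in the views I took, but I did not measure their positions again at the end.

The sideways wrist force fell to 1.3 N after the last small shift, less than the spring's 5 to 6 N. I think lever friction was carrying part of the load, but did not check this.

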